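# Fetch a sample from the covered carousel and put it on the balance

## Task

The sample in the blue-capped pot has to be weighed. Turn the clear cover of the sample carousel (it has a black finger knob for this) until its opening is over the blue-capped pot, so that the whole cap shows in it, lift the pot out upright through the opening, and set it down gently, upright, in the middle of the balance's weighing pan. Leave the other pots and the glass beaker where they are.

Things in the scene. Friction and masses are not known exactly. Their poses are not given: they have to be found in the camera images.
- carousel_axis (a point): The sample carousel: a round white tub fixed to the bench, 261 mm across, with six equal compartments (60 degrees each) round a hub, under a clear turning cover. This point lies on its upright turning axis at the top face of the cover, 75 mm above the bench. The tub's inner floor is 14 mm above the bench; its wall ends under the cover. A steel nut (28 mm across) stands 13 mm above the cover on the axis.
- cover (a joint): Angle of the clear cover (262 mm across, 4 mm thick, underside 71 mm and top 75 mm above the bench) about the upright axis, rad; growing is counter-clockwise seen from above. It turns without end either way and stays where it is left (light friction, 0.05 N m, under 1 N at the finger knob).
- opening (a point): Middle of the cover's only opening, at the cover's top face, 80 mm from the axis; it turns with the cover. The opening, edged in black, is a wedge 50 degrees wide that runs from 36 mm to 124 mm from the axis (68 mm wide at this point).
- finger_knob (a point): Black upright round finger knob on the cover, 20 mm across, 35 mm tall, straight across the axis from the opening and also 80 mm from the axis. This point is half-way up it, 17.5 mm above the cover's top face (92.5 mm above the bench). It revolves freely on an upright pin fixed to the cover, so that fingers which pinch it need not turn as they lead it along a circle about the axis to turn the cover.
- pot_blue_mid (a point): The wanted sample pot: round, white, with a blue screw cap; 52 mm tall, body 28 mm across, cap 30 mm across and 14 mm tall at the top, about 45 g. This point is its centre half-way up (26 mm above its foot). It stands loose in one of the compartments, near 80 mm from the axis, its cap 5 mm below the cover's underside.
- pot_red_mid (a point): Another sample pot of the same size, with a red cap, in its own compartment; to be left alone. Its centre, half-way up.
- pot_yellow_mid (a point): Another sample pot of the same size, with a yellow cap; to be left alone. Its centre, half-way up.
- pot_green_mid (a point): Another sample pot of the same size, with a green cap; to be left alone. Its centre, half-way up.
- pan (a point): Centre of the top face of the balance's round steel weighing pan, 128 mm across, 86 mm above the bench. The balance (white, 200 mm by 310 mm, 66 mm high without the pan, sloping display towards the robot) is fixed to the bench and its pan does not sink.
- beaker_mid (a point): Empty glass beaker, 88 mm across, 116 mm tall, standing on the bench beyond the carousel and balance; to be left alone. Its centre, half-way up.

How it is judged:
By the outcome, as a careful person would: the job done as asked, in the order asked, and still so for the second after the job is handed in, with the robot touching nothing.
It also fails if it takes over 61 s, if anything falls off the work surface, if the arm or the gripper's body presses on something with over 40 N, if the wrist force passes 120 N, or if a joint passes its speed limit or range.

## Robot

A 7-joint arm with a two-finger parallel gripper is mounted at the origin on the work surface. World frame = base frame: x ahead of the robot, y to its left, z up, the work surface at z = 0. Lengths are in mm, angles in rad, forces in N, time in s.
With the tool pointing down it reaches from about 400 to 850 mm from the base axis. Payload 6.9 kg.
Tool frame: the origin (TCP) lies at the very end of the fingers, on their centre line; the grasp point (between the pads) lies 19 mm behind it; z points along the fingers, y is the line along which they close (so a half turn about z gives the same grasp; the last joint's range is limited). The gripper opens to 85 mm and grips with 20 to 120 N. Pads are 22 mm wide; open, the fingers measure 114 mm over their backs; the gripper's body (76 mm by 85 mm) begins 54 mm behind the grasp point. The pads swing forward as they close: fully open they stand 13 mm farther back than shut.
Start: joints at [1.315, 0.507, -0.238, 1.5, 0.126, 1.149, -0.155], TCP at [220.61, -584.759, 231.275] pointing down, gripper open.
Joint ranges: [-3.08, 3.08], [-0.24, 2.05], [-1.43, 1.35], [0, 2.5], [-1.52, 4.66], [0.17, 1.96], [-2.89, 2.89]. Speed limits (rad/s): [2.39, 2.39, 3.14, 3.14, 3.14, 3.14, 3.14].

## Interface

Orientations are given as a unit quaternion [x, y, z, w].
In Python, from cell import * gives the robot as it stands.
- The arm moves only by the tool apply_moves, never from a script. Its argument "series" is a list of rows, each a list of 2 entries, a list of its own where there are three numbers: the shift along the world's x, y, z in cm, then the turn, a rotation vector about the world's x, y, z in degrees. In form: [[[tx, ty, tz], [rx, ry, rz]], ...]. A call has 1 to 8 rows; each row shifts and turns the commanded pose from where the row before left it; what a row does not reach is not made up. A row lasts 1/10 s, in which the tool goes at most 50 mm and 8.59 degrees, less where a joint would pass 70% of its speed; a pose out of reach is approached as far as the arm can. A call is refused whole if a number of a shift passes 5 or a number of a turn 8.59, either way. A call with a gripper value outside its range is refused whole. "grip" is the closure, from 0 (fully open) to 1 (shut), set as the call begins (left out, the last holds). The fingers move at their own pace and stop on an object; "force" is the grip in N (left out, the last holds). Time passes only in rows, so rows that do not move let the fingers close. It gives the time, the measured TCP pose, the force, the opening and the grip force at its end, in the units of the state.
- get_obs(): the state, without advancing time (a new reading comes with each control period).
- get_image(name): name is "scene" or "top"; returns a dict with "frame" (384x512x3 uint8, blue, green, red), "depth" (384x512 float32, mm along the optical axis (not along the pixel's ray), 0 where there is no reading), "vertical_fov" (degrees; the focal length in pixels is half the picture's height over the tangent of half this angle, whatever the lens; pixels are square), "cx", "cy" (the principal point, pixels), "xyz" and "rotation" of the camera in the world. Camera axes: x right, y up, looking along -z (the intrinsics and any distortion apply to the point x, -y, -z); pixel columns grow to the right and rows downward; lengths in mm; the calibration is good to about 2 mm. A picture is of the moment at which its call begins.
- hand_in(): hands the job in; it is judged then, once.
The state is a dict: "clock": time; "q": joint angles; "qd": joint speeds; "joint_torque": joint torques, N m; "tcp_pos": TCP position; "tool_rot": TCP orientation; "contact_force": force on the tool from outside, world axes, zero at the start; "torque": the same for the moment, N m; "finger_gap": finger opening in mm; "grasp_force": force on a finger pad.
Only numpy, scipy, OpenCV 4.12 (cv2) and the standard library are available. Lean on these libraries where they do the work, as an engineer would, in place of code of your own. Each camera call takes 0.05 s, during which the arm holds its last target. There are 200 camera calls.

## Working session

There is one attempt and no reset: what is moved stays moved. The work goes in short steps, Python scripts to look and compute and a tool call to move; the robot and the scene stay as the last step left them, time stands still between calls to the robot, and variables do not carry over. Pictures are saved under pics/ and viewed, at most 10 in all, crops included, and the job is handed in when it is done.

Besides the shell and the picture viewer there is one more tool, called after "Emit:" in YAML: its name, and indented under it one key for each argument. apply_moves: Moves the arm, as the interface text tells. Its arguments: {"type":"object","properties":{"series":{"type":"array","items":{"type":"array"}},"grip":{"type":"number"},"force":{"type":"number"}},"required":["series"]}

```bash
mkdir -p pics; ls; python3 - <<'E'
from cell import *
import cv2,numpy as np
for n in("scene","top"):
    i=get_image(n);cv2.imwrite(f"pics/{n}0.png",i["frame"])
    print({k:v for k,v in i.items() if k not in("frame","depth")})
print(get_obs())
E
```

```text
pics
{'vertical_fov': 54.585147779944016, 'cx': 257.77321290836113, 'cy': 187.90840901070285, 'xyz': array([977.10485516, 494.5299246 , 597.49750951]), 'rotation': array([0.13872717, 0.41427128, 0.85977522, 0.26442512])}
{'vertical_fov': 51.27634175033658, 'cx': 258.8905616827611, 'cy': 192.46422562014286, 'xyz': array([520.11878819,   4.59209234, 893.34842473]), 'rotation': array([-0.04189122,  0.0526928 ,  0.71120735, -0.69975188])}
{'clock': 0.1, 'q': array([ 1.31549829,  0.50826208, -0.23749085,  1.50104148,  0.12574038,
        1.14890373, -0.15478146]), 'qd': array([-0.00044039, -0.0025222 ,  0.00143883, -0.00037253,  0.0012997 ,
       -0.0009301 ,  0.00115786]), 'joint_torque': array([-4.35451526e-03, -6.21846843e+01, -2.19468489e+00, -2.50207919e+01,
        1.25269796e-02,  7.78433110e-03, -6.98421809e-05]), 'tcp_pos': array([ 220.37569749, -584.37319342,  230.50707382]), 'tool_rot': array([ 9.83770752e-01,  1.79428111e-01, -1.87705621e-04, -7.90317745e-04]), 'contact_force': array([-0.60434801,  0.50544305,  0.43496898]), 'torque': array([0.00108886, 0.03243573, 0.02498061]), 'grasp_force': 0.0, 'finger_gap': 85.17989443911}
```

View pics/top0.png

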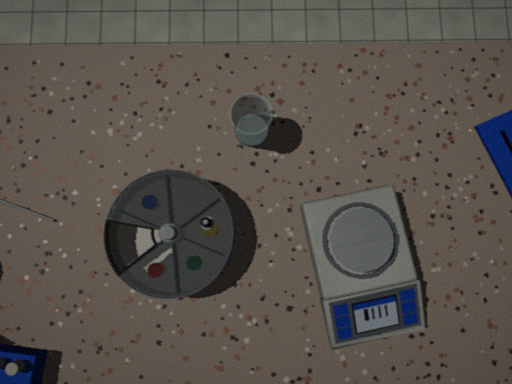

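View pics/scene0.png

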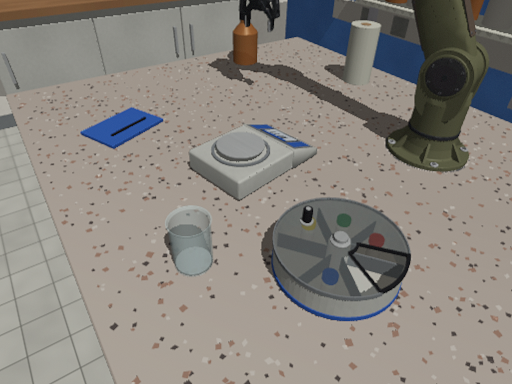

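The top view shows the carousel axis near (169,233), blue cap (149,202), knob (206,223), opening to the left near (135,240), and pan (361,239). The scene view shows the beaker at (190,240), clear of the carousel.

```bash
cat > h.py <<'E'
from cell import *
import cv2,numpy as np
from scipy.spatial.transform import Rotation as R
def f_of(i): return i["frame"].shape[0]/2/np.tan(np.radians(i["vertical_fov"])/2)
def cast(i,uv,z):
    f=f_of(i); d=R.from_quat(i["rotation"]).apply([(uv[0]-i["cx"])/f,-(uv[1]-i["cy"])/f,-1])
    return i["xyz"]+d*(z-i["xyz"][2])/d[2]
def proj(i,p):
    f=f_of(i); c=R.from_quat(i["rotation"]).inv().apply(np.array(p)-i["xyz"])
    return np.array([i["cx"]-f*c[0]/c[2],i["cy"]+f*c[1]/c[2]])
def blob(i,lo,hi,box,close=0):
    x0,y0,x1,y1=box; h=cv2.cvtColor(i["frame"],cv2.COLOR_BGR2HSV)[y0:y1,x0:x1]
    m=cv2.inRange(h,lo,hi)
    n,l,s,c=cv2.connectedComponentsWithStats(m)
    k=1+np.argmax(s[1:,4]); return c[k]+[x0,y0],s[k,4]
E
python3 - <<'E'
from h import *
t=get_image("top"); s=get_image("scene")
print({k for k in t})
B=(100,165,240,305)
for n,lo,hi in(("blue",(100,120,40),(130,255,255)),("green",(50,90,30),(95,255,255)),("yellow",(20,120,50),(35,255,255)),("red",(170,120,40),(180,255,255))):
    c,a=blob(t,lo,hi,B); print(n,c,a,cast(t,c,66))
c,a=blob(s,(100,120,60),(130,255,255),(315,262,345,288)); print("blue scene",c,a,cast(s,c,66))
# cover edge / pan ellipses
g=cv2.cvtColor(t["frame"],cv2.COLOR_BGR2GRAY)
for nm,(x0,y0,x1,y1),r in(("pan",(315,195,405,285),(34,42)),("nut",(155,220,185,246),(5,12)),("cover",(95,160,245,305),(58,70))):
    q=cv2.HoughCircles(cv2.resize(g[y0:y1,x0:x1],None,fx=4,fy=4,interpolation=cv2.INTER_CUBIC),cv2.HOUGH_GRADIENT,1.5,400,param1=100,param2=20,minRadius=4*r[0],maxRadius=4*r[1])
    if q is not None:
        u=q[0,0]/4-[.375,.375,0]+[x0,y0,0]; z={"pan":86,"nut":88,"cover":75}[nm]
        print(nm,u,cast(t,u,z),"r mm",u[2]*(t["xyz"][2]-z)/f_of(t))
cv2.imwrite("pics/c1.png",np.vstack([cv2.resize(t["frame"][165:305,95:245],None,fx=4,fy=4,interpolation=cv2.INTER_CUBIC)]))
E
```

```text
{'depth', 'frame', 'vertical_fov', 'cy', 'xyz', 'cx', 'rotation'}
blue [148.93150685 201.63013699] 146 [615.755354   219.17731239  66.        ]
green [193.43971631 262.73758865] 141 [489.25787458 126.57359296  66.        ]
yellow [211.3625 230.9   ] 80 [553.17064817  90.09258047  66.        ]
red [151.11111111 267.72222222] 18 [480.81253859 212.16090838  66.        ]
blue scene [330.70229008 276.75572519] 131 [620.88720817 226.85775505  66.        ]
pan [361.6875     239.0625      34.86249924] [ 530.97973057 -213.94311533   86.        ] r mm 70.35653524565745
nut [166.4375     231.4375       7.55000019] [552.71375401 177.45758545  88.        ] r mm 15.199023984358448
cover [169.0625     235.9375      65.61250305] [544.05849686 174.81822959  75.        ] r mm 134.21769647696993
```

View pics/c1.png

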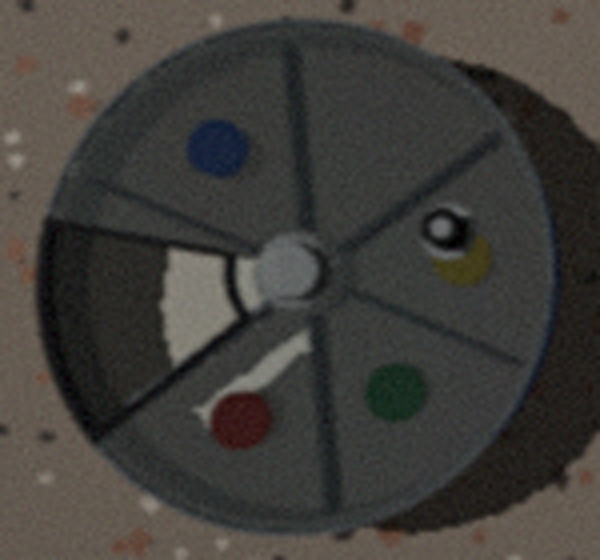

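The crop shows the knob at crop (446,230), nut (290,268), blue cap (218,149), and opening outer corners at (48,218) and (97,440). The cover rim spans x 38–553 and y 20–533.

```bash
python3 - <<'E'
from h import *
t=get_image("top");s=get_image("scene")
C=lambda x,y,z:cast(t,(x/4-.375+95,y/4-.375+165),z)
ax=C(295.5,276.5,75); print("axis rim",ax,"nut",C(290,268,88))
for nm,p in(("knobtop",C(445,230,110)),("c1",C(48,218,75)),("c2",C(97,440,75)),("blue",C(218,149,66)),("apex",C(228,285,75))):
    d=p-ax; print(nm,p.round(1),np.hypot(*d[:2]).round(1),np.degrees(np.arctan2(d[1],d[0])).round(1))
c,a=blob(s,(0,0,0),(180,255,45),(298,202,318,228)); print("knob scene",c,a,cast(s,c,97))
# rim by depth: points with z 70..80 near the carousel
for i,n in((t,"top"),(s,"scene")):
    f=f_of(i);v,u=np.mgrid[:384,:512];d=i["depth"]
    P=np.stack([(u-i["cx"])/f*d,-(v-i["cy"])/f*d,-d],-1).reshape(-1,3)
    P=R.from_quat(i["rotation"]).apply(P)+i["xyz"]; ok=d.ravel()>0
    for nm,(cx,cy,r),z in(("pan",(531,-214,80),(82,90)),("cover",(546,175,145),(72,79)),("nut",(546,175,30),(83,92)),("knob",(546,175,120),(100,118))):
        m=ok&(np.hypot(P[:,0]-cx,P[:,1]-cy)<r)&(P[:,2]>z[0])&(P[:,2]<z[1])
        if m.sum()>5:
            Q=P[m].astype(np.float32); e=cv2.minEnclosingCircle(Q[:,:2]); print(n,nm,m.sum(),Q.mean(0).round(1),np.round(e[0],1),round(e[1],1))
E
```

```text
axis rim [548.49429858 176.01233354  75.        ] nut [552.31756588 176.08299022  88.        ]
knobtop [568.7  96.2 110. ] 82.3 -75.8
c1 [580.2 301.9  75. ] 129.8 75.9
c2 [468.8 273.8  75. ] 126.2 129.2
blue [615.2 218.8  66. ] 79.3 32.6
apex [544.8 210.1  75. ] 34.2 96.2
knob scene [307.01694915 215.25423729] 118 [574.73227518 103.88529946  97.        ]Traceback (most recent call last):
  File "<stdin>", line 16, in <module>
cv2.error: OpenCV(4.12.0) /io/opencv/modules/imgproc/src/shapedescr.cpp:201: error: (-215:Assertion failed) count >= 0 && (depth == CV_32F || depth == CV_32S) in function 'minEnclosingCircle'
```

```bash
python3 - <<'E'
from h import *
t=get_image("top");s=get_image("scene")
for i,n in((t,"top"),(s,"scene")):
    f=f_of(i);v,u=np.mgrid[:384,:512];d=i["depth"]
    P=np.stack([(u-i["cx"])/f*d,-(v-i["cy"])/f*d,-d],-1).reshape(-1,3)
    P=R.from_quat(i["rotation"]).apply(P)+i["xyz"]; ok=d.ravel()>0
    for nm,(cx,cy,r),z in(("pan",(531,-214,80),(80,92)),("cover",(546,175,145),(72,79)),("nut",(546,175,30),(83,92)),("knob",(546,175,120),(100,118)),("bluecap",(615,219,20),(58,70))):
        m=ok&(np.hypot(P[:,0]-cx,P[:,1]-cy)<r)&(P[:,2]>z[0])&(P[:,2]<z[1])
        if m.sum()>5:
            Q=P[m]; e=cv2.minEnclosingCircle(np.ascontiguousarray(Q[:,None,:2],np.float32)); print(n,nm,m.sum(),Q.mean(0).round(1),np.median(Q[:,2]).round(1),np.round(e[0],1),round(e[1],1))
# contour-based pan in scene & top by brightness
E
```

```text
top pan 3152 [ 529.7 -213.5   86.1] 86.1 [ 530.2 -214.1] 64.1
top cover 11068 [551.1 166.4  75.4] 75.4 [551.3 176.9] 131.2
top nut 158 [550.8 176.4  88.2] 88.3 [550.4 176.7] 14.4
top knob 84 [569.8  98.6 109.4] 109.9 [570.1  99. ] 9.9
scene pan 1035 [ 533.1 -210.2   86.8] 86.8 [ 528.7 -214.2] 65.8
scene cover 9081 [565.1 179.1  75.9] 75.9 [550.5 175.8] 132.9
scene nut 147 [553.5 177.9  88. ] 88.3 [550.7 176.6] 15.4
scene knob 83 [572.6 100.8 108.2] 109.4 [571.5  98.4] 10.6
```

Emit:
apply_moves:
  series:
    - [[1.5,2.8,0],[0,0,4.3]]
    - [[1.5,2.8,0],[0,0,4.3]]
    - [[1.5,2.8,0],[0,0,4.3]]
    - [[1.5,2.8,0],[0,0,4.3]]
    - [[1.5,2.8,0],[0,0,4.3]]
    - [[1.5,2.8,0],[0,0,4.3]]
    - [[1.5,2.8,0],[0,0,4.3]]
    - [[1.5,2.8,0],[0,0,4.3]]
  grip: 0.4
  force: 30

```text
clock: 1.2
tcp_pos: [341.1, -359.6, 231.5]
tool_rot: [0.886, 0.464, -0.0, 0.0]
contact_force: [0.2, 0.4, 0.0]
finger_gap: 51.3
grasp_force: 0.0
```

Emit:
apply_moves:
  series:
    - [[1.5,2.8,0],[0,0,4.3]]
    - [[1.5,2.8,0],[0,0,4.3]]
    - [[1.5,2.8,0],[0,0,4.3]]
    - [[1.5,2.8,0],[0,0,4.3]]
    - [[1.5,2.8,0],[0,0,4.3]]
    - [[1.5,2.8,0],[0,0,4.3]]
    - [[1.5,2.8,0],[0,0,4.3]]
    - [[1.5,2.8,0],[0,0,4.3]]

```text
clock: 2.0
tcp_pos: [461.1, -135.7, 231.5]
tool_rot: [0.709, 0.705, 0.0, 0.0]
contact_force: [0.1, 0.2, -0.2]
finger_gap: 51.0
grasp_force: 0.0
```

Emit:
apply_moves:
  series:
    - [[1.5,2.8,-0.5],[0,0,4.3]]
    - [[1.5,2.8,-0.5],[0,0,4.3]]
    - [[1.5,2.8,-0.5],[0,0,4.3]]
    - [[1.5,2.8,-0.5],[0,0,4.3]]
    - [[1.5,2.8,-0.5],[0,0,4.3]]
    - [[1.5,2.8,-0.5],[0,0,4.3]]
    - [[1,2.8,-0.5],[0,0,4.3]]
    - [[0,0,0],[0,0,0]]

```text
clock: 2.8
tcp_pos: [561.0, 64.1, 195.9]
tool_rot: [0.5, 0.866, 0.002, -0.001]
contact_force: [0.6, 0.6, -0.6]
finger_gap: 51.1
grasp_force: 0.0
```

Emit:
apply_moves:
  series:
    - [[0.5,1.8,0],[0,0,3]]
    - [[0.45,1.65,0],[0,0,0]]
    - [[0,0,-3],[0,0,0]]
    - [[0,0,-3],[0,0,0]]
    - [[0,0,-2.5],[0,0,0]]
    - [[0,0,-2],[0,0,0]]
    - [[0,0,-1],[0,0,0]]
    - [[0,0,0],[0,0,0]]

```text
clock: 3.6
tcp_pos: [569.6, 93.5, 80.4]
tool_rot: [0.48, 0.877, -0.001, -0.001]
contact_force: [0.7, -0.1, 0.4]
finger_gap: 51.3
grasp_force: 0.0
```

Emit:
apply_moves:
  series:
    - [[0,0,0],[0,0,0]]
    - [[0,0,0],[0,0,0]]
    - [[0,0,0],[0,0,0]]
    - [[0,0,0],[0,0,0]]
    - [[0,0,0],[0,0,0]]
    - [[0,0,0],[0,0,0]]
  grip: 1
  force: 20

```text
clock: 4.2
tcp_pos: [571.0, 94.1, 82.6]
tool_rot: [0.48, 0.877, 0.001, 0.001]
contact_force: [-0.3, 0.3, 6.7]
finger_gap: 18.9
grasp_force: 20.9
```

Emit:
apply_moves:
  series:
    - [[0,0,0.4],[0,0,0]]
    - [[0,0,0],[0,0,0]]

```text
clock: 4.4
tcp_pos: [568.2, 93.5, 83.9]
tool_rot: [0.48, 0.877, -0.001, -0.002]
contact_force: [-1.2, 2.2, -15.4]
finger_gap: 19.2
grasp_force: 22.3
```

```bash
python3 - <<'E'
from h import *
a=np.radians(np.linspace(-75.8,-146.8,17));p=np.c_[np.cos(a),np.sin(a)]*8.03
r=np.diff(np.round(p,2),axis=0).round(2);print(r.tolist()); print(get_obs()["tcp_pos"],get_obs()["contact_force"])
E
```

```text
[[-0.61, -0.13], [-0.61, -0.09], [-0.63, -0.03], [-0.62, 0.02], [-0.62, 0.06], [-0.61, 0.11], [-0.6, 0.16], [-0.59, 0.2], [-0.57, 0.25], [-0.55, 0.29], [-0.52, 0.33], [-0.5, 0.37], [-0.47, 0.41], [-0.43, 0.45], [-0.4, 0.48], [-0.36, 0.5]]
[568.19972937  93.49736868  83.90349732] [ -1.23942451   2.2302928  -15.414823  ]
```

Emit:
apply_moves:
  series:
    - [[-0.61,-0.13,-0.2],[0,0,0]]
    - [[-0.61,-0.09,0],[0,0,0]]
    - [[-0.63,-0.03,0],[0,0,0]]
    - [[-0.62,0.02,0],[0,0,0]]
    - [[-0.62,0.06,0],[0,0,0]]
    - [[-0.61,0.11,0],[0,0,0]]
    - [[-0.6,0.16,0],[0,0,0]]
    - [[-0.59,0.2,0],[0,0,0]]

```text
clock: 5.2
tcp_pos: [521.9, 99.2, 83.8]
tool_rot: [0.48, 0.877, 0.003, 0.0]
contact_force: [4.9, 8.8, -12.0]
finger_gap: 18.8
grasp_force: 22.6
```

Emit:
apply_moves:
  series:
    - [[-0.57,0.25,0],[0,0,0]]
    - [[-0.55,0.29,0],[0,0,0]]
    - [[-0.52,0.33,0],[0,0,0]]
    - [[-0.5,0.37,0],[0,0,0]]
    - [[-0.47,0.41,0],[0,0,0]]
    - [[-0.43,0.45,0],[0,0,0]]
    - [[-0.4,0.48,0],[0,0,0]]
    - [[-0.36,0.5,0],[0,0,0]]

```text
clock: 6.0
tcp_pos: [486.7, 129.8, 83.9]
tool_rot: [0.48, 0.877, 0.004, 0.002]
contact_force: [13.7, 8.6, -19.9]
finger_gap: 19.0
grasp_force: 22.1
```

```bash
python3 - <<'E'
from h import *
t=get_image("top");s=get_image("scene")
print(get_obs()["tcp_pos"],get_obs()["contact_force"])
cv2.imwrite("pics/c2.png",np.hstack([cv2.resize(i["frame"][y:y+150,x:x+160],(480,450),interpolation=cv2.INTER_CUBIC)[:,:400] for i,x,y in((t,95,160),(s,265,180))]))
E
```

```text
[486.38024459 130.43916684  83.90657557] [ 12.16322888   7.38534579 -17.82062787]
```

View pics/c2.png

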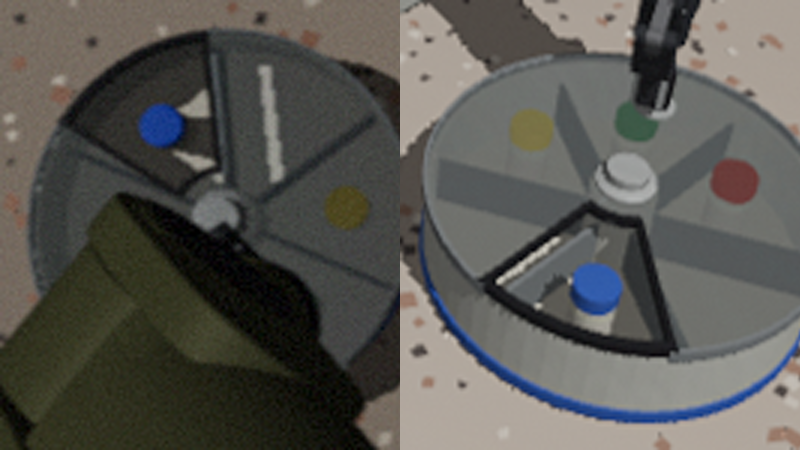

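Both views show the whole blue cap inside the black-edged opening, nearly centred (left crop (160,125); right crop (596,290)). I'll release the knob and rise.

Emit:
apply_moves:
  series:
    - [[0,0,-0.2],[0,0,0]]
    - [[0,0,0],[0,0,0]]
    - [[0,0,0],[0,0,0]]
    - [[0,0,0],[0,0,0]]
    - [[0,0,2.5],[0,0,0]]
    - [[0,0,3],[0,0,0]]
    - [[0,0,3],[0,0,0]]
    - [[0,0,0],[0,0,0]]
  grip: 0.45

```text
clock: 6.9
tcp_pos: [484.8, 128.5, 169.8]
tool_rot: [0.481, 0.877, 0.002, 0.002]
contact_force: [-0.3, 0.1, 0.4]
finger_gap: 47.2
grasp_force: 0.0
```

```bash
cat > m.py <<'E'
from h import *
t=get_image("top");s=get_image("scene")
for i,n,B in((t,"top",(100,165,200,260)),(s,"scene",(300,230,360,290))):
    f=f_of(i);v,u=np.mgrid[:384,:512];d=i["depth"]
    P=np.stack([(u-i["cx"])/f*d,-(v-i["cy"])/f*d,-d],-1).reshape(-1,3)
    P=R.from_quat(i["rotation"]).apply(P)+i["xyz"]; ok=d.ravel()>0
    for nm,(cx,cy,r),z in(("knob",(484,132,25),(103,118)),("cap",(615,219,22),(62,69))):
        m=ok&(np.hypot(P[:,0]-cx,P[:,1]-cy)<r)&(P[:,2]>z[0])&(P[:,2]<z[1])
        if m.sum()>5:
            Q=P[m]; e=cv2.minEnclosingCircle(np.ascontiguousarray(Q[:,None,:2],np.float32)); print(n,nm,m.sum(),Q.mean(0).round(1),np.round(e[0],1),round(e[1],1))
    m=ok&(abs(P[:,2]-75)<4); r=np.hypot(P[:,0]-550.8,P[:,1]-176.6); an=np.degrees(np.arctan2(P[:,1]-176.6,P[:,0]-550.8))
    k=np.sort(an[m&(r>60)&(r<110)&(abs(an-33)<60)]); g=np.diff(k); j=g.argmax(); print("opening angles",k[j],k[j+1])
print(get_obs()["tcp_pos"],get_obs()["finger_gap"])
E
python3 m.py
```

```text
top cap 159 [616.2 220.9  66.1] [616.2 221.2] 14.9
opening angles 7.072236579937786 56.53670889676496
scene knob 71 [485.8 136.4 109. ] [485.  134.6] 10.5
scene cap 193 [618.3 221.7  66.3] [617.5 220.4] 15.3
opening angles 7.321953670179173 55.870714486482434
[483.38057824 127.16013375 166.69982276] 46.90458014414811
```

Emit:
apply_moves:
  series:
    - [[3.33,2.34,0],[0,0,1.4]]
    - [[3.33,2.34,0],[0,0,0]]
    - [[3.33,2.34,0],[0,0,0]]
    - [[3.31,2.33,0],[0,0,0]]
    - [[0,0,-2.5],[0,0,0]]
    - [[0,0,-2.5],[0,0,0]]
    - [[0,0,0],[0,0,0]]
    - [[0,0,0],[0,0,0]]
  grip: 0.46

```text
clock: 7.8
tcp_pos: [615.5, 220.7, 115.3]
tool_rot: [0.47, 0.883, -0.001, -0.001]
contact_force: [-0.9, 0.7, -0.1]
finger_gap: 46.0
grasp_force: 0.0
```

```bash
python3 - <<'E'
from h import *
s=get_image("scene");o=get_obs();print(o["tcp_pos"],o["finger_gap"],(R.from_quat(o["tool_rot"])).as_matrix()[:,1:].round(3).tolist())
cv2.imwrite("pics/c3.png",cv2.resize(s["frame"][150:310,255:425],None,fx=3.5,fy=3.5,interpolation=cv2.INTER_CUBIC))
E
```

```text
[616.12742378 221.11005493 116.54182229] 45.97972883933711 [[0.829, -0.0], [0.559, -0.0], [-0.0, -1.0]]
```

View pics/c3.png

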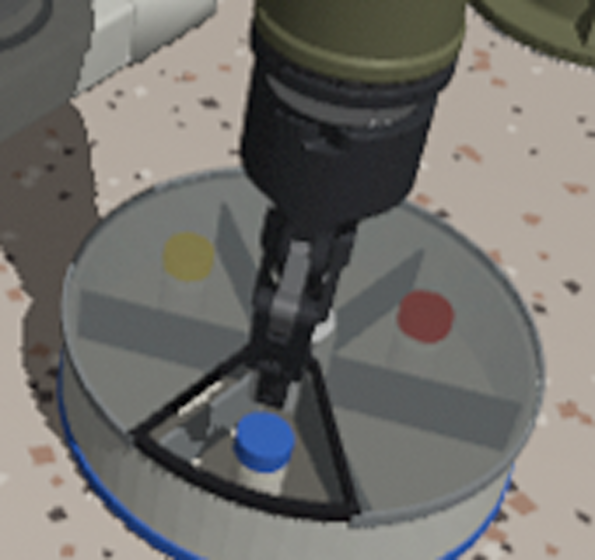

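The scene crop shows the fingers in line with the opening and the cap (262,440). I'll descend gently.

Emit:
apply_moves:
  series:
    - [[0,0,-1],[0,0,0]]
    - [[0,0,-1],[0,0,0]]
    - [[0,0,-1],[0,0,0]]
    - [[0,0,-1],[0,0,0]]
    - [[0,0,0],[0,0,0]]

```text
clock: 8.35
tcp_pos: [615.3, 220.4, 74.3]
tool_rot: [0.47, 0.883, -0.001, -0.001]
contact_force: [0.8, -0.2, -0.1]
finger_gap: 46.1
grasp_force: 0.0
```

Emit:
apply_moves:
  series:
    - [[0,0,-0.8],[0,0,0]]
    - [[0,0,-0.8],[0,0,0]]
    - [[0,0,-0.8],[0,0,0]]
    - [[0,0,-0.8],[0,0,0]]
    - [[0,0,-0.4],[0,0,0]]
    - [[0,0,0],[0,0,0]]

```text
clock: 8.95
tcp_pos: [615.8, 220.8, 39.4]
tool_rot: [0.47, 0.883, -0.001, -0.0]
contact_force: [-0.1, 0.1, 0.6]
finger_gap: 46.2
grasp_force: 0.0
```

Emit:
apply_moves:
  series:
    - [[0,0,0],[0,0,0]]
    - [[0,0,0],[0,0,0]]
    - [[0,0,0],[0,0,0]]
    - [[0,0,0],[0,0,0]]
    - [[0,0,0],[0,0,0]]
    - [[0,0,0],[0,0,0]]
  grip: 1
  force: 30

```text
clock: 9.55
tcp_pos: [616.4, 221.2, 40.6]
tool_rot: [0.47, 0.883, 0.0, 0.0]
contact_force: [-0.4, 0.4, 2.0]
finger_gap: 28.8
grasp_force: 29.6
```

Emit:
apply_moves:
  series:
    - [[0,0,0.5],[0,0,0]]
    - [[0,0,1],[0,0,0]]
    - [[0,0,1],[0,0,0]]
    - [[0,0,1],[0,0,0]]
    - [[0,0,1.5],[0,0,0]]
    - [[0,0,1.5],[0,0,0]]
    - [[0,0,1.5],[0,0,0]]

```text
clock: 10.25
tcp_pos: [616.3, 221.1, 122.0]
tool_rot: [0.47, 0.883, 0.0, 0.0]
contact_force: [-0.5, 0.2, 0.2]
finger_gap: 28.7
grasp_force: 29.6
```

Emit:
apply_moves:
  series:
    - [[0,0,1.5],[0,0,0]]
    - [[0,0,1.5],[0,0,0]]
    - [[0,0,1.5],[0,0,0]]
    - [[0,0,1],[0,0,0]]
    - [[0,0,0],[0,0,0]]

```text
clock: 10.75
tcp_pos: [616.8, 221.6, 177.1]
tool_rot: [0.47, 0.883, 0.001, 0.001]
contact_force: [0.3, -0.1, -0.1]
finger_gap: 28.6
grasp_force: 29.6
```

```bash
python3 - <<'E'
from h import *
s=get_image("scene");o=get_obs();print(o["tcp_pos"],o["finger_gap"],o["contact_force"])
cv2.imwrite("pics/c4.png",cv2.resize(s["frame"][130:310,255:425],None,fx=3.3,fy=3.3,interpolation=cv2.INTER_CUBIC))
E
```

```text
[616.44684589 221.16243867 175.9043936 ] 28.777186640912678 [ 0.03672591  0.52763346 -0.06573877]
```

View pics/c4.png

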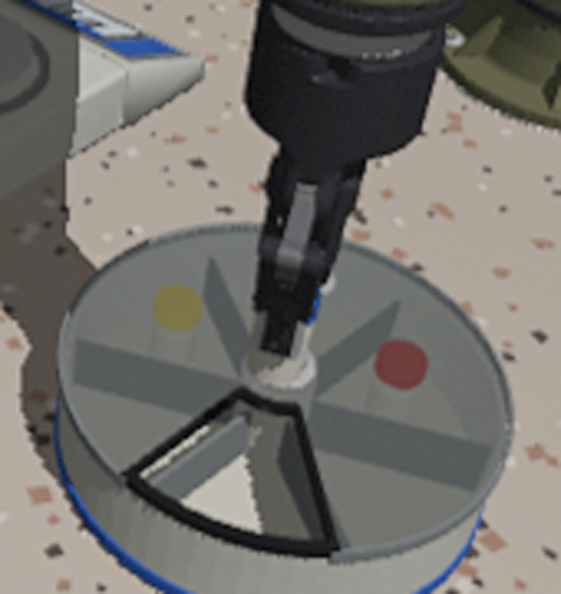

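The crop shows the pot held between the fingers above the cover, and the opening empty. Now over to the pan.

Emit:
apply_moves:
  series:
    - [[-0.2,-1,0],[0,0,-1]]
    - [[-0.4,-2,0],[0,0,-2.5]]
    - [[-0.6,-3,0],[0,0,-2.5]]
    - [[-0.6,-3,0],[0,0,-2.5]]
    - [[-0.6,-3,0],[0,0,-2.5]]
    - [[-0.6,-3,0],[0,0,-2.5]]
    - [[-0.6,-3,0],[0,0,-2.5]]
    - [[-0.6,-3,0],[0,0,-2.5]]

```text
clock: 11.6
tcp_pos: [573.0, 8.8, 174.4]
tool_rot: [0.607, 0.795, -0.001, -0.001]
contact_force: [-0.2, 0.2, -0.5]
finger_gap: 29.3
grasp_force: 29.7
```

Emit:
apply_moves:
  series:
    - [[-0.6,-3,0],[0,0,-2.5]]
    - [[-0.6,-3,0],[0,0,-2.5]]
    - [[-0.6,-3,0],[0,0,-2.5]]
    - [[-0.6,-3,0],[0,0,-2.5]]
    - [[-0.6,-3,0],[0,0,-2.5]]
    - [[-0.6,-3,0],[0,0,-2.5]]
    - [[-0.6,-2,0],[0,0,-2]]
    - [[-0.4,-1.5,0],[0,0,-1]]

```text
clock: 12.4
tcp_pos: [526.5, -206.4, 174.4]
tool_rot: [0.724, 0.69, -0.001, -0.001]
contact_force: [-0.3, 0.9, -0.2]
finger_gap: 28.7
grasp_force: 29.6
```

Emit:
apply_moves:
  series:
    - [[-0.25,-1,0],[0,0,0]]
    - [[-0.2,0,0],[0,0,0]]
    - [[0,0,0],[0,0,0]]
    - [[0,0,0],[0,0,0]]
    - [[0,0,0],[0,0,0]]

```text
clock: 12.9
tcp_pos: [524.1, -212.8, 175.4]
tool_rot: [0.722, 0.692, 0.0, -0.0]
contact_force: [-0.5, 0.9, -0.7]
finger_gap: 28.9
grasp_force: 29.6
```

```bash
python3 - <<'E'
from h import *
s=get_image("scene");o=get_obs();print(o["tcp_pos"],o["finger_gap"],o["contact_force"])
cv2.imwrite("pics/c5.png",cv2.resize(s["frame"][20:220,150:350],None,fx=3,fy=3,interpolation=cv2.INTER_CUBIC))
E
```

```text
[ 524.07914505 -212.9879935   175.39806326] 28.93078548383033 [-0.06905381 -0.32549005 -1.05043725]
```

View pics/c5.png

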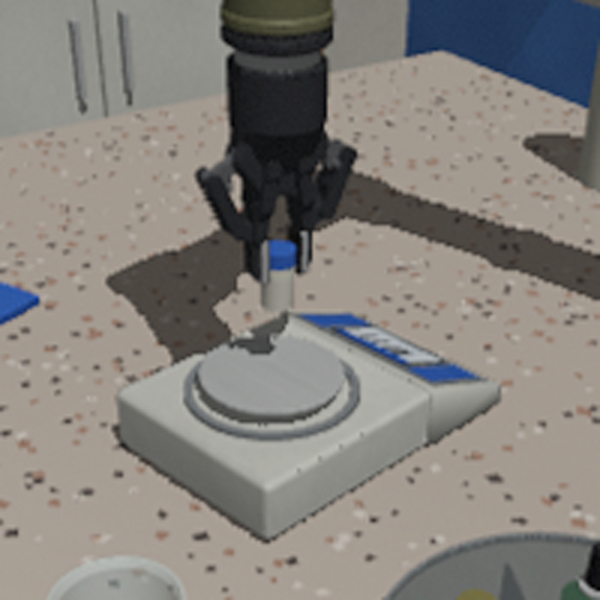

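The pot hangs upright in the fingers at (278,280) in the crop, above the pan. I'll shift 6 mm in x and lower.

Emit:
apply_moves:
  series:
    - [[0.57,-0.1,-1],[0,0,0]]
    - [[0,0,-1.5],[0,0,0]]
    - [[0,0,-1.5],[0,0,0]]
    - [[0,0,-1],[0,0,0]]
    - [[0,0,-0.7],[0,0,0]]
    - [[0,0,-0.3],[0,0,0]]
    - [[0,0,0],[0,0,0]]
    - [[0,0,0],[0,0,0]]

```text
clock: 13.75
tcp_pos: [529.8, -215.0, 115.7]
tool_rot: [0.723, 0.691, 0.0, 0.0]
contact_force: [-0.7, 0.8, -0.0]
finger_gap: 28.9
grasp_force: 29.7
```

Emit:
apply_moves:
  series:
    - [[0,0,-0.1],[0,0,0]]
    - [[0,0,-0.1],[0,0,0]]
    - [[0,0,0],[0,0,0]]

```text
clock: 14.05
tcp_pos: [529.4, -215.0, 113.4]
tool_rot: [0.723, 0.691, -0.0, 0.0]
contact_force: [-0.7, -0.2, 0.7]
finger_gap: 29.0
grasp_force: 29.7
```

Emit:
apply_moves:
  series:
    - [[0,0.1,-0.1],[0,0,0]]
    - [[0,0,0],[0,0,0]]
    - [[0,0,0],[0,0,0]]

```text
clock: 14.35
tcp_pos: [529.6, -214.1, 112.5]
tool_rot: [0.723, 0.691, 0.0, 0.0]
contact_force: [-0.3, -0.3, 2.4]
finger_gap: 28.8
grasp_force: 29.8
```

```bash
python3 - <<'E'
from h import *
s=get_image("scene");o=get_obs();print(o["tcp_pos"],o["contact_force"])
f=f_of(s);v,u=np.mgrid[:384,:512];d=s["depth"]
P=np.stack([(u-s["cx"])/f*d,-(v-s["cy"])/f*d,-d],-1).reshape(-1,3);P=(R.from_quat(s["rotation"]).apply(P)+s["xyz"]).reshape(384,512,3)
h=cv2.cvtColor(s["frame"],cv2.COLOR_BGR2HSV)
m=cv2.inRange(h,(100,150,60),(130,255,255))>0
m&=(np.hypot(P[...,0]-530,P[...,1]+214)<25)&(P[...,2]>105)
z=P[...,2][m];print("cap z",m.sum(),np.percentile(z,[2,10,50,90,98]).round(1))
E
```

```text
[ 529.5350838  -214.07452956  112.48113798] [-0.61945054 -0.58309415  2.29678597]
cap z 72 [126.3 128.1 137.7 139.6 140.1]
```

Contact is confirmed: 2.3 N upward, with the cap top near 138. Releasing.

Emit:
apply_moves:
  series:
    - [[0,0,0],[0,0,0]]
    - [[0,0,0],[0,0,0]]
    - [[0,0,0],[0,0,0]]
    - [[0,0,0],[0,0,0]]
    - [[0,0,0],[0,0,0]]
  grip: 0.35

```text
clock: 14.9
tcp_pos: [529.4, -213.9, 112.2]
tool_rot: [0.723, 0.691, -0.0, -0.0]
contact_force: [0.1, -0.1, -0.5]
finger_gap: 55.6
grasp_force: 0.0
```

Emit:
apply_moves:
  series:
    - [[0,0,1],[0,0,0]]
    - [[0,0,1.5],[0,0,0]]
    - [[0,0,2.5],[0,0,0]]
    - [[0,0,3],[0,0,0]]
    - [[0,0,3],[0,0,0]]
    - [[-3,-2,1],[0,0,0]]
    - [[-3,-4,0],[0,0,0]]
    - [[-3,-4,0],[0,0,0]]

```text
clock: 15.7
tcp_pos: [439.0, -314.4, 233.9]
tool_rot: [0.722, 0.692, 0.0, 0.001]
contact_force: [1.3, -1.4, -0.6]
finger_gap: 55.5
grasp_force: 0.0
```

Emit:
apply_moves:
  series:
    - [[-2,-4,0],[0,0,0]]
    - [[-2,-4,0],[0,0,0]]
    - [[-1,-3,0],[0,0,0]]
    - [[-1,-2,0],[0,0,0]]
    - [[0,0,0],[0,0,0]]
    - [[0,0,0],[0,0,0]]

```text
clock: 16.3
tcp_pos: [379.4, -443.8, 232.7]
tool_rot: [0.723, 0.691, 0.0, 0.0]
contact_force: [0.1, 0.9, 0.5]
finger_gap: 55.4
grasp_force: 0.0
```

```bash
python3 - <<'E'
from h import *
t=get_image("top");s=get_image("scene")
c,a=blob(t,(100,120,60),(130,255,255),(325,200,400,275));print("cap",c,a,cast(t,c,138))
cv2.imwrite("pics/c6.png",np.hstack([cv2.resize(t["frame"],(400,300)),cv2.resize(s["frame"],(400,300))]))
E
```

```text
cap [369.34761905 239.08571429] 210 [ 529.99163584 -214.34295236  138.        ]
```

View pics/c6.png

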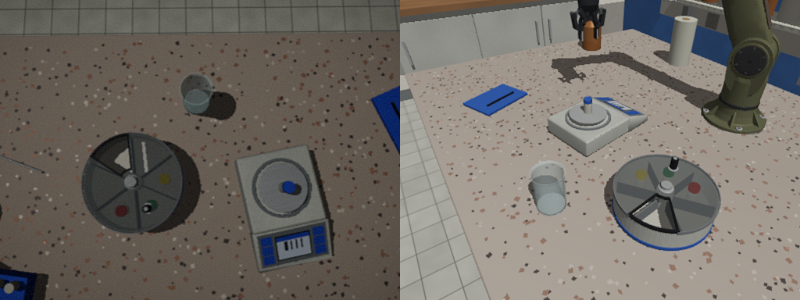

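The pot stands upright on the pan centre (left view (289,187)), and the beaker and the other pots look undisturbed. Handing in.

```bash
python3 -c "
from cell import *
print(hand_in())"
```

```text
the job is handed in; nothing more can be done
None
```

The blue-capped pot now stands upright in the middle of the balance pan, within about 1 mm of its measured centre; the arm is clear of everything and the job was handed in at about 16 s.

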